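Set the air regulator to its mark and lock it

TASK

Someone has left the shop-air regulator on the bench locked at too low a setting. Slide its yellow lock cover fully off the knob, turn the black pointer knob clockwise until its tip lies on the green mark without running on into the red, then slide the cover fully home over the knob again. Do not shift the green mark, and leave the other things on the bench where they stand.

Things in the scene. Friction and masses are not known exactly. Their poses are not given: they have to be found in the camera images.
- regulator: Grey regulator base plate screwed to the bench, 140 (its x) x 266 (its y) x 12 mm high, from y -80 to y +186 mm; origin on the knob's axis at bench level, z up, turned up to 0.6 rad either way from the world axes. Two short brass connectors stick out of its -y end to y -128 mm, 26 mm high.
- knob_axis (a point): centre of the white dial disc (radius 54 mm), on the knob's axis, 16 mm above the bench; same axes as the regulator.
- knob (a joint): angle of the black pointer knob (rad), 0 to 3.1, growing clockwise seen from above. At 0 the pointer points along the regulator's +x, at pi/2 along its -y. It has 0.08 N m of friction and stays where it is left. With the cover off it can be pushed sideways with closed fingers, or pinched.
- pointer_tip (a point): top of the pointer's tip, 42 mm from the axis, 52 mm above the bench; x points outwards. The pointer is an upright blade 10 mm wide, from 12 mm behind the axis to 42 mm in front of it, 26 to 52 mm above the bench, with a white line on top; below it a hub of radius 18 mm, up to 26 mm above the bench.
- mark (a joint): angle of the green mark on the dial (rad), measured like the knob's: the knob is on the mark when both angles are equal. It is stiff and is to be left alone.
- mark_tip (a point): middle of the green mark, a tab 12 mm wide and 18 mm long, lying 36 to 54 mm from the axis on the dial, 19 mm above the bench; this point is 42 mm from the axis, x points outwards. A red arc on the dial rim begins about 0.3 rad clockwise beyond the mark's middle.
- lock (a joint): position of the sliding lock cover (m): 0 fully home over the knob, 0.11 fully off; it grows along the regulator's +y. Sliding friction 3 N; it stays where it is left; a hard stop at each end. The cover is a tunnel open at both y ends, 126 mm along x, 100 mm along y (50 mm to either side of its tab), with yellow side walls and a clear roof.
- lock_tab (a point): top middle of the yellow push tab on the cover, 92 mm above the bench; same axes as the regulator; over the knob's axis when the cover is home. The tab is 50 mm along x, 12 mm along y, and stands 30 mm above the cover's roof, whose top is 62 mm above the bench.
- spray_can: bystander: standing spray can, 54 mm wide, 150 mm high, bare metal with a green band; origin under its centre.
- mug: bystander: blue mug, 76 mm wide, 85 mm high, handle on its +y side; origin under its centre.
- tape_roll: bystander: orange tape roll lying flat, 90 mm across, 25 mm high; origin under its centre.
- wrench: bystander: steel wrench lying flat along its x, 170 mm long; origin under its middle.
- screwdriver: bystander: red-handled screwdriver lying along its x, 190 mm long; origin under its middle.
- screw_jar: bystander: amber jar with steel cap, 70 mm wide, 90 mm high; origin under its centre.

How it is judged:
By the outcome, as a careful person would: the job done as asked, in the order asked, and still so for the second after the job is handed in, with the robot touching nothing.
It also fails if it takes over 62 s, if anything falls off the work surface, if the arm or the gripper's body presses on something with over 40 N, if the wrist force passes 120 N, or if a joint passes its speed limit or range.

ROBOT

A 6-joint arm with a two-finger parallel gripper is mounted at the origin on the work surface. World frame = base frame: x ahead of the robot, y to its left, z up, the work surface at z = 0. Lengths are in m, angles in rad, forces in N, time in s.
With the tool pointing down it reaches from about 0.4 to 0.925 m from the base axis. Payload 12.5 kg.
Tool frame: the origin (TCP) lies at the very end of the fingers, on their centre line; the grasp point (between the pads) lies 19 mm behind it (manip.pinch_z is the distance from the TCP to the grasp point, in m); z points along the fingers, x is the direction in which the jaws open and shut, and the axes are right-handed (so a half turn about z gives the same grasp; the last joint's range is limited). The gripper opens to 95 mm and grips with 3 to 60 N. Pads are 20 mm wide; open, the fingers measure 119 mm over their backs; the gripper's body (75 mm by 180 mm) begins 59 mm behind the grasp point.
Start: joints at [-1.278, 0.491, 1.559, -0, 1.092, -0.106], TCP at [0.243, -0.576, 0.215] pointing down, gripper open.
Joint ranges: [-3.1, 3.1], [-0.84, 2.19], [0.05, 2.79], [-1.13, 4.28], [0.06, 2.93], [-2.69, 2.69]. Speed limits (rad/s): [2.22, 2.22, 2.79, 3.14, 3.14, 3.14].

INTERFACE

Orientations are given as a 3x3 rotation matrix whose columns are the frame's x, y, z axes.
In Python, from workcell import manip, viewer, job gives the robot as it stands.
- The arm moves only by the tool send_rows, never from a script. Its arguments are lists of equal length, an entry for each row: "linear": the shift along the tool's x, y, z in mm, a list of three; "turn": the turn about the tool's z in degrees; "jaw": the closure in counts, from 0 (fully open) to 255 (shut). In form: {"linear": [[x, y, z], ...], "turn": [turn, ...], "jaw": [jaw, ...]}. A call has 1 to 12 rows; each row shifts and turns the pose as measured when the row begins, along the tool's axes as they then stand; what a row does not reach is not made up. A row lasts 1/10 s, in which the tool goes at most 50 mm and 8.59 degrees, less where a joint would pass 70% of its speed; a pose out of reach is approached as far as the arm can. A call is refused whole if a number of a shift passes 50 or a number of a turn 8.59, either way. A call with a gripper value outside its range is refused whole. The fingers move at their own pace and stop on an object; the grip force is fixed at half the most. Time passes only in rows, so rows that do not move let the fingers close. It gives the time, the measured TCP pose, the force and the opening at its end, in the units of the state.
- manip.state(): the state, without advancing time (a new reading comes with each control period).
- viewer.capture(name): name is "side" or "top" or "wrist"; returns (picture, depth): 480x640x3 uint8, red, green, blue; 480x640 float32, m along the optical axis (not along the pixel's ray), 0 where there is no reading.
- viewer.calibration(name): a dict with "intrinsics" (3x3 intrinsics, pixels), "extrinsics" (4x4, takes a point from camera to world coordinates). Camera axes: x right, y up, looking along -z (the intrinsics and any distortion apply to the point x, -y, -z); pixel columns grow to the right and rows downward; lengths in m; the calibration is good to about 2 mm. A picture is of the moment at which its call begins: read the wrist's pose just before it. calibration takes no time and is no camera call; for the wrist camera it gives the pose at the moment of the call.
- job.finish_job(): hands the job in, once; it reports no verdict.
The state is a dict: "time": time; "joint_pos": joint angles; "joint_vel": joint speeds; "joint_torque": joint torques, N m; "eef_pos": TCP position; "ee_rot": TCP orientation; "ft_force": force on the tool from outside, world axes, zero at the start; "torque": the same for the moment, N m; "finger_gap": finger opening in m.
Only numpy, scipy, OpenCV 4.12 (cv2) and the standard library are available. Lean on these libraries where they do the work, as an engineer would, in place of code of your own. Each camera call takes 0.05 s, during which the arm holds its last target. There are 200 camera calls.

## Working session

There is one attempt and no reset: what is moved stays moved. The work goes in short steps, Python scripts to look and compute and a tool call to move; the robot and the scene stay as the last step left them, time stands still between calls to the robot, and variables do not carry over. Pictures are saved under pics/ and viewed, about 8 in all and at most 12, crops included, and the job is handed in when it is done.

Besides the shell and the picture viewer there is one more tool, called after "Request:" by a JSON object that holds its "name" and its "arguments", one argument or row to a line. send_rows: Moves the arm, as the interface text tells. Its arguments: {"type":"object","properties":{"linear":{"type":"array","items":{"type":"array","items":{"type":"number"}}},"turn":{"type":"array","items":{"type":"number"}},"jaw":{"type":"array","items":{"type":"number"}}},"required":["linear","turn","jaw"]}

```bash
mkdir -p pics; cat > h.py <<'E'
import numpy as np, cv2
from workcell import manip, viewer, job
def cap(cam,name):
    c=viewer.calibration(cam); p,d=viewer.capture(cam)
    np.savez('pics/'+name+'.npz',p=p,d=d,K=c['intrinsics'],T=c['extrinsics'])
    cv2.imwrite('pics/'+name+'.png',p[:,:,::-1]); return p,d
def w(name,u,v,z=None):
    f=np.load('pics/'+name+'.npz');K,T=f['K'],f['T']
    r=np.array([(u-K[0,2])/K[0,0],-(v-K[1,2])/K[1,1],-1])
    if z is None: s=f['d'][int(v),int(u)]
    else:
        R=T[:3,:3]@r; s=(z-T[2,3])/R[2]
    return T[:3,:3]@(r*s)+T[:3,3]
E
python3 - <<'E'
from h import *
cap('top','t0')
print(viewer.calibration('top'))
print(manip.state())
E
```

```text
{'intrinsics': array([[566.51944537,   0.        , 314.20312911],
       [  0.        , 566.51944537, 241.33629023],
       [  0.        ,   0.        ,   1.        ]]), 'extrinsics': array([[ 0.00518098,  0.99192684, -0.12670557,  0.39069646],
       [-0.99998352,  0.00482587, -0.00310943, -0.07061534],
       [-0.00247286,  0.12671959,  0.9919355 ,  1.444064  ],
       [ 0.        ,  0.        ,  0.        ,  1.        ]])}
{'time': 0.05, 'joint_pos': array([-1.27760406e+00,  4.91565590e-01,  1.55945238e+00, -1.25115917e-05,
        1.09169929e+00, -1.05637186e-01]), 'joint_vel': array([ 0.00028164, -0.00157244, -0.00028144,  0.00208525, -0.00039698,
        0.00066165]), 'joint_torque': array([ 2.83440015e-03, -6.14227152e+01, -2.58921558e+01,  6.94753602e-02,
        4.69142559e-02, -3.73437149e-05]), 'eef_pos': array([ 0.24263783, -0.57571264,  0.21405699]), 'ee_rot': array([[ 3.88345066e-01, -9.21513970e-01, -3.35652968e-04],
       [-9.21513351e-01, -3.88345196e-01,  1.07341171e-03],
       [-1.11951311e-03, -1.07545451e-04, -9.99999368e-01]]), 'ft_force': array([-0.10618436, -0.07774951, -0.25262162]), 'torque': array([-0.01054869, -0.0160484 , -0.02543779]), 'finger_gap': 0.09509989204532665}
```

View pics/t0.png

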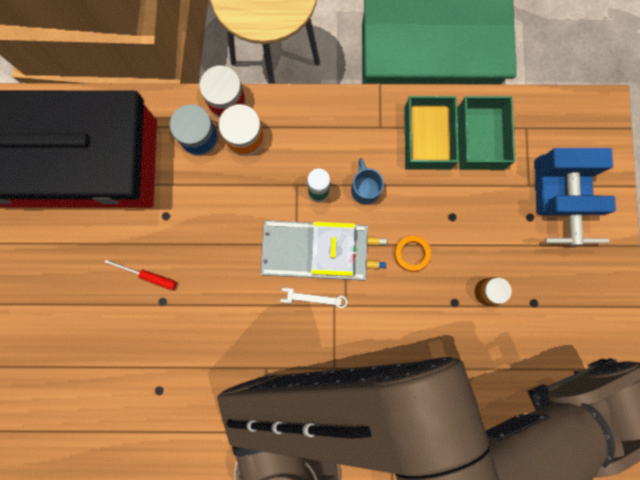

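The top view shows the regulator at about (315,250), with the tab near (333,247), the mug, can and wrench around it, and the plate's +y end to the left. I'll enlarge it.

```bash
python3 - <<'E'
from h import *
p=cv2.imread('pics/t0.png')[160:320,240:440]
cv2.imwrite('pics/t0c.png',cv2.resize(p,None,fx=4,fy=4,interpolation=cv2.INTER_CUBIC)[:600])
E
```

```text
(no output)
```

View pics/t0c.png

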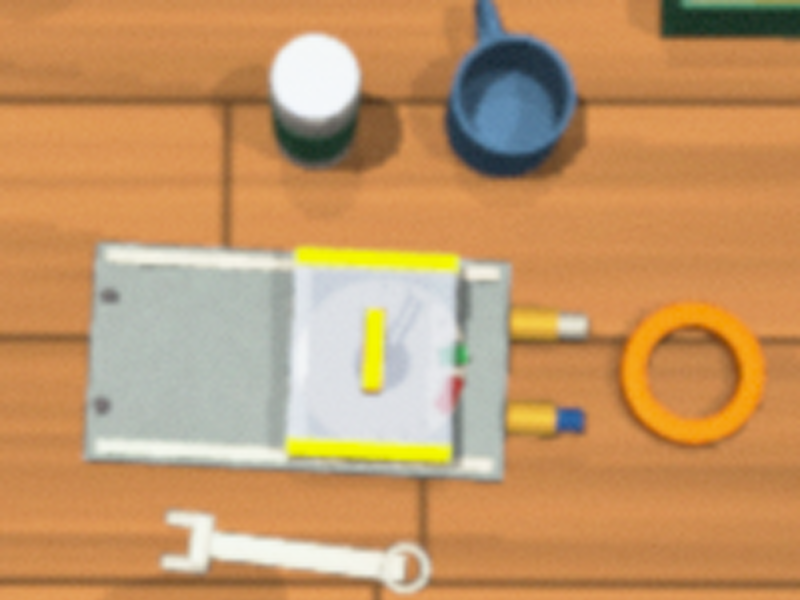

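The crop shows the plate corners at (97,243), (511,262), (503,479) and (85,461), and the tab top at about (373,350). The pointer is up and to the right, and the green mark is near (458,353).

```bash
python3 - <<'E'
from h import *
f=lambda u,v,z:w('t0',240+u/4-.4,160+v/4-.4,z)
C=[f(*c,.012) for c in [(97,243),(511,262),(503,479),(85,461)]]
print(np.round(C,4))
A,B,Cc,D=C
print([np.linalg.norm(x) for x in (A-B,B-Cc,Cc-D,D-A)])
y=(A+D-B-Cc);y/=np.linalg.norm(y); x=np.array([y[1],-y[0],0])
o=sum(C)/4-y*.053
print('o',o,'yaw',np.arctan2(x[1],x[0]))
t=f(373,350,.092);print('tab',t,(t-o)@x,(t-o)@y)
for n,u,v,z in [('green',456,353,.019),('ptr',413,297,.052),('can',316,75,.15),('mug',515,95,.085),('wr',190,520,.01)]:
  q=f(u,v,z);print(n,q,(q-o)@x,(q-o)@y, -np.arctan2((q-o)@y,(q-o)@x))
print(w('t0',240+373/4,160+350/4),w('t0',240+316/4,160+75/4))
s=manip.state();q=s['ee_rot'];print(np.degrees(np.arctan2(q[1,0],q[0,0])))
E
```

```text
[[ 0.6272  0.0631  0.012 ]
 [ 0.6161 -0.2018  0.012 ]
 [ 0.4774 -0.1958  0.012 ]
 [ 0.4875  0.0684  0.012 ]]
[np.float64(0.26515344038908956), np.float64(0.13882459592274637), np.float64(0.2644281639588731), np.float64(0.13978567475648884)]
o [ 0.54995258 -0.11948985  0.012     ] yaw -0.039832856804722656
tab [ 0.54966045 -0.11125176  0.092     ] -0.0006199597989584238 0.00821991559891101
green [ 0.55658828 -0.16597709  0.019     ] 0.008481662579726537 -0.04618611354752849 1.389178938107499
ptr [ 0.58758326 -0.13722902  0.052     ] 0.03830724234463483 -0.016226562263684068 0.40067570302981526
can [ 0.70437053 -0.07606107  0.15      ] 0.15256602423421053 0.04954360624300535 -0.3139926616177859
mug [ 0.70815759 -0.19826776  0.085     ] 0.16121663886156268 -0.07241533043430819 0.42217201374591007
wr [0.45070167 0.00167193 0.01      ] -0.10399712680120146 0.11711326807087079 -2.2969444972507826
[ 0.54820422 -0.11208375  0.09622193] [ 0.70446732 -0.07702074  0.14566348]
-67.14842119761704
```

Request:
{"name": "send_rows", "arguments": {
  "linear": [
    [0,0,0],
    [0,0,0],
    [0,0,0],
    [-40,-24,0],
    [-40,-24,0],
    [-40,-24,0],
    [-40,-24,0],
    [-40,-24,0],
    [-40,-24,0],
    [-40,-24,0],
    [-40,-24,0],
    [-40,-24,0]
  ],
  "turn": [8.4,8.4,8.4,0,0,0,0,0,0,0,0,0],
  "jaw": [100,100,100,100,100,100,100,100,100,100,100,100]
}}

```text
time: 1.25
eef_pos: [0.4828, -0.2188, 0.21]
ee_rot: [[-0.067, -0.998, -0.005], [-0.998, 0.067, 0.008], [-0.008, 0.005, -1.0]]
ft_force: [0.4, -0.2, -0.5]
finger_gap: 0.058
```

```bash
cat >> h.py <<'E'
def to(x,y,z,yaw,show=1):
    "remaining shift in tool axes (mm) and turn (deg)"
    s=manip.state();R=s['ee_rot'];c=np.degrees(np.arctan2(R[1,0],R[0,0]))
    print('t',round(s['time'],2),'pos',np.round(s['eef_pos'],4),'yaw',round(c,2),'tilt z',np.round(R[:,2],3),'F',np.round(s['ft_force'],1),'gap',round(s['finger_gap'],4))
    print('shift',np.round(R.T@(np.array([x,y,z])-s['eef_pos'])*1000,1),'turn',round((c-yaw+180)%360-180,2))
E
python3 -c "
from h import *
to(.5497,-.1113,.2,-92.3)"
```

```text
t 1.25 pos [ 0.4828 -0.2188  0.21  ] yaw -93.82 tilt z [-0.005  0.008 -1.   ] F [ 0.4 -0.2 -0.5] gap 0.058
shift [-111.6  -59.6   10.6] turn -1.52
```

Request:
{"name": "send_rows", "arguments": {
  "linear": [
    [-32,-18,2],
    [-32,-18,2],
    [-32,-17,2],
    [-14,-6,2],
    [0,0,0]
  ],
  "turn": [-1.5,0,0,0,0],
  "jaw": [100,100,100,100,100]
}}

```text
time: 1.75
eef_pos: [0.5505, -0.1014, 0.2008]
ee_rot: [[-0.033, -0.999, -0.007], [-0.999, 0.033, 0.01], [-0.009, 0.008, -1.0]]
ft_force: [-0.2, -0.4, -0.3]
finger_gap: 0.0582
```

```bash
python3 -c "
from h import *
to(.5497,-.1113,.2,-92.3)
cap('wrist','w0');print(viewer.calibration('wrist')['extrinsics'])"
```

```text
t 1.75 pos [ 0.5505 -0.1014  0.2008] yaw -91.89 tilt z [-0.007  0.01  -1.   ] F [-0.2 -0.4 -0.3] gap 0.0582
shift [9.9 0.5 0.7] turn 0.41
[[-0.03279655  0.95948428  0.27984694  0.62823375]
 [-0.99942009 -0.02891782 -0.01797888 -0.10741423]
 [-0.00915788 -0.2802743   0.95987627  0.37052164]
 [ 0.          0.          0.          1.        ]]
```

View pics/w0.png

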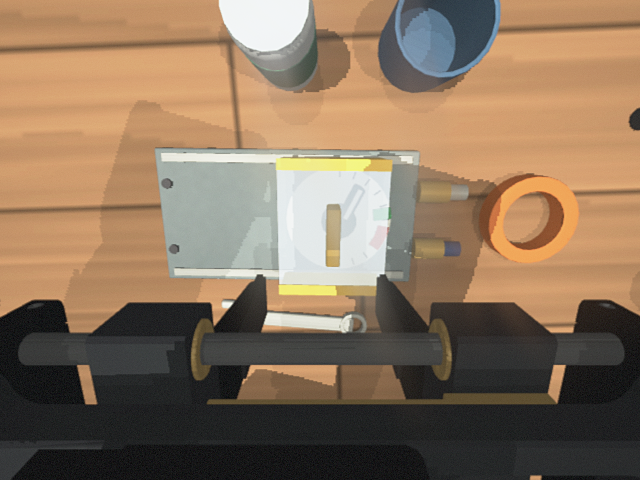

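The wrist view shows the clear roof, with the tab top at about (327..341, 205..265) and the pointer from (340,215) to (360,188). The green mark is at (380,213) and the red arc near (378,237).

```bash
python3 -c "
from h import *
o=np.array([.55,-.1195,0]);a=-.0398;x=np.array([np.cos(a),np.sin(a),0]);y=np.array([-np.sin(a),np.cos(a),0])
for n,u,v,z in [('tabC',333.5,240,.092),('tabL',327,250,.092),('tabR',341,250,.092),('c1',158,149,.012),('c2',418,151,.012),('c4',172,276,.012),('ptr',361,187,.052),('green',382,213,.019),('roof1',277,157,.062),('roof2',392,158,.062)]:
  q=w('w0',u,v,z);print(n,np.round(q,4),np.round([(q-o)@x,(q-o)@y],4),np.round(w('w0',u,v),3))
p=cv2.imread('pics/w0.png')[140:300,260:420];cv2.imwrite('pics/w0c.png',cv2.resize(p,None,fx=3.7,fy=3.7,interpolation=cv2.INTER_CUBIC))
"
```

```text
tabC [ 0.5494 -0.1119  0.092 ] [-0.0009  0.0075] [ 0.549 -0.112  0.092]
tabL [ 0.5408 -0.1063  0.092 ] [-0.0097  0.0128] [ 0.541 -0.106  0.092]
tabR [ 0.5405 -0.118   0.092 ] [-0.0095  0.0011] [ 0.531 -0.119  0.062]
c1 [0.6262 0.0594 0.012 ] [0.069  0.1818] [0.626 0.059 0.013]
c2 [ 0.6159 -0.1993  0.012 ] [ 0.0691 -0.0771] [ 0.616 -0.2    0.011]
c4 [0.4905 0.0661 0.012 ] [-0.0668  0.1831] [0.491 0.065 0.013]
ptr [ 0.5873 -0.1388  0.052 ] [ 0.038  -0.0178] [ 0.589 -0.138  0.063]
green [ 0.5559 -0.1635  0.019 ] [ 0.0076 -0.0438] [ 0.565 -0.156  0.063]
roof1 [ 0.6166 -0.0655  0.062 ] [0.0644 0.0566] [ 0.615 -0.059  0.014]
roof2 [ 0.6126 -0.1643  0.062 ] [ 0.0643 -0.0423] [ 0.61  -0.173  0.014]
```

View pics/w0c.png

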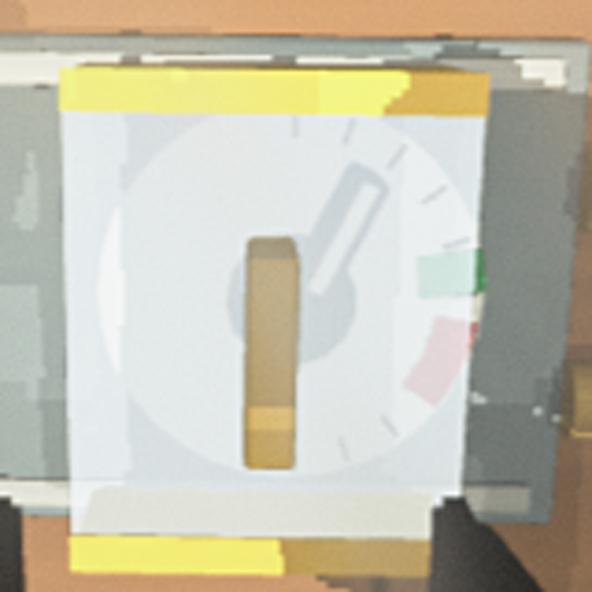

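Request:
{"name": "send_rows", "arguments": {
  "linear": [
    [9,0,0],
    [0,0,40],
    [0,0,40],
    [0,0,25],
    [0,0,0]
  ],
  "turn": [0.4,0,0,0,0],
  "jaw": [100,100,100,100,100]
}}

```text
time: 2.3
eef_pos: [0.5481, -0.1182, 0.0943]
ee_rot: [[-0.047, -0.999, -0.004], [-0.999, 0.047, 0.007], [-0.007, 0.004, -1.0]]
ft_force: [0.1, -0.4, 0.3]
finger_gap: 0.0581
```

```bash
python3 -c "
from h import *
to(.5495,-.1117,.069,-92.3)"
```

```text
t 2.3 pos [ 0.5481 -0.1182  0.0943] yaw -92.72 tilt z [-0.004  0.007 -1.   ] F [ 0.1 -0.4  0.3] gap 0.0581
shift [-6.4 -1.2 25.3] turn -0.42
```

Request:
{"name": "send_rows", "arguments": {
  "linear": [
    [-6,-1,12],
    [0,0,13],
    [0,0,0],
    [0,0,0],
    [0,0,0],
    [0,0,0],
    [0,0,0]
  ],
  "turn": [-0.4,0,0,0,0,0,0],
  "jaw": [100,100,100,255,255,255,255]
}}

```text
time: 3.0
eef_pos: [0.551, -0.1147, 0.072]
ee_rot: [[-0.043, -0.999, 0.002], [-0.999, 0.043, 0.005], [-0.005, -0.002, -1.0]]
ft_force: [0.5, 0.1, 0.2]
finger_gap: 0.0312
```

```bash
python3 -c "
from h import *
a=-.0398
to(.5495+.111*-np.sin(a)*1,-.1117+.111*np.cos(a),.069,-92.3)"
```

```text
t 3.0 pos [ 0.551  -0.1147  0.072 ] yaw -92.44 tilt z [ 0.002  0.005 -1.   ] F [0.5 0.1 0.2] gap 0.0312
shift [-113.9    1.9    3.6] turn -0.14
```

Request:
{"name": "send_rows", "arguments": {
  "linear": [
    [0,0,2],
    [0,0,0],
    [0,0,0],
    [0,0,0],
    [-10,0,0],
    [-15,0,0],
    [-15,0,0],
    [-15,0,0],
    [-15,0,0]
  ],
  "turn": [0,0,0,0,0,0,0,0,0],
  "jaw": [255,255,255,255,255,255,255,255,255]
}}

```text
time: 3.9
eef_pos: [0.5544, -0.0414, 0.0703]
ee_rot: [[-0.044, -0.999, 0.003], [-0.999, 0.044, 0.003], [-0.004, -0.003, -1.0]]
ft_force: [2.0, -4.8, -4.1]
finger_gap: 0.0114
```

```bash
python3 -c "
from h import *
a=-.0398
to(.55+.11*-np.sin(a)*1,-.1195+.11*np.cos(a),.069,-92.3)"
```

```text
t 3.9 pos [ 0.5544 -0.0414  0.0703] yaw -92.51 tilt z [ 0.003  0.003 -1.   ] F [ 2.  -4.8 -4.1] gap 0.0114
shift [-31.8   1.4   1.4] turn -0.21
```

Gripped (gap 11.4 mm) and sliding. I'll continue to the stop.

Request:
{"name": "send_rows", "arguments": {
  "linear": [
    [-12,0,0],
    [-8,0,0],
    [-6,0,0],
    [-5,0,0],
    [-4,0,0],
    [-4,0,0],
    [-4,0,0]
  ],
  "turn": [0,0,0,0,0,0,0],
  "jaw": [255,255,255,255,255,255,255]
}}

```text
time: 4.6
eef_pos: [0.5559, -0.0074, 0.0702]
ee_rot: [[-0.036, -0.999, 0.001], [-0.999, 0.036, -0.016], [0.016, -0.002, -1.0]]
ft_force: [-2.8, -36.3, -3.0]
finger_gap: 0.0121
```

```bash
python3 -c "
from h import *
a=-.0398
to(.55+.11*-np.sin(a)*1,-.1195+.11*np.cos(a),.069,-92.3)"
```

```text
t 4.6 pos [ 0.5559 -0.0074  0.0702] yaw -92.08 tilt z [ 0.001 -0.016 -1.   ] F [ -2.8 -36.3  -3. ] gap 0.0121
shift [2.2 1.5 1.2] turn 0.22
```

Request:
{"name": "send_rows", "arguments": {
  "linear": [
    [2,0,0],
    [0,0,0],
    [0,0,0],
    [0,0,0],
    [0,0,-20],
    [0,0,-50],
    [0,0,-50],
    [40,0,-10],
    [40,0,0],
    [30,0,0],
    [0,0,0]
  ],
  "turn": [0,0,0,0,0,0,0,0,0,0,0],
  "jaw": [200,120,120,120,120,120,120,120,120,120,120]
}}

```text
time: 5.7
eef_pos: [0.5514, -0.1165, 0.2084]
ee_rot: [[-0.031, -1.0, 0.001], [-0.999, 0.031, -0.014], [0.014, -0.001, -1.0]]
ft_force: [0.2, 0.2, -0.3]
finger_gap: 0.0502
```

```bash
python3 -c "
from h import *
to(.55,-.1195,.2,65)
cap('wrist','w1')
p=cv2.imread('pics/w1.png')[130:310,140:440];cv2.imwrite('pics/w1c.png',cv2.resize(p,None,fx=2.6,fy=2.6,interpolation=cv2.INTER_CUBIC))
"
```

```text
t 5.7 pos [ 0.5514 -0.1165  0.2084] yaw -91.79 tilt z [ 0.001 -0.014 -1.   ] F [ 0.2  0.2 -0.3] gap 0.0502
shift [2.9 1.3 8.5] turn -156.79
```

View pics/w1c.png

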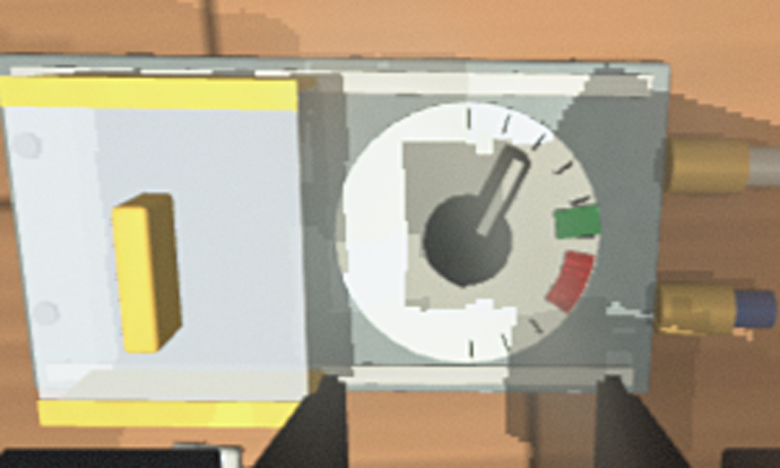

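The dial is clear: limits are u 337–601 and v 101–362 in the crop. The white line runs from (484,235) to (519,157), the green tab is centred at (578,221), and the red starts near (580,253).

```bash
cat > m.py <<'E'
from h import *
f=lambda u,v,z:w('w1',140+u/2.6-.3,130+v/2.6-.3,z)
a=-.0398;x=np.array([np.cos(a),np.sin(a),0]);y=np.array([-np.sin(a),np.cos(a),0])
L,R,T,B=[f(*q,.016) for q in [(337,240),(601,222),(470,101),(478,362)]]
print(L,R,T,B,np.linalg.norm(L-R),np.linalg.norm(T-B))
o=np.array([(T[0]+B[0])/2,(L[1]+R[1])/2,0]);print('o',o)
for o in (o,np.array([.55,-.1195,0])):
  for n,u,v,z in [('tip',519,153,.052),('tailline',484,235,.052),('green',578,221,.019),('g in',556.5,223.5,.019),('g out',599.5,219,.019),('red0',592,253,.017),('red1',568,252,.017)]:
    q=f(u,v,z)-o;print(n,np.round([q@x,q@y,np.hypot(q@x,q@y),-np.arctan2(q@y,q@x)],4))
d=f(519,157,.052)-f(484,235,.052);print('ptr dir',-np.arctan2(d@y,d@x),np.degrees(np.arctan2(d[1],d[0])))
d=f(599.5,219,.019)-f(556.5,223.5,.019);print('green dir',-np.arctan2(d@y,d@x))
p=np.array([f(u,v,.012) for u,v in [(668,62),(648,391),(0,55),(38,400)]]);print(p)
E
python3 m.py
```

```text
[ 0.55022917 -0.06552463  0.016     ] [ 0.55408388 -0.17343058  0.016     ] [ 0.60411645 -0.12153262  0.016     ] [ 0.49530026 -0.1215585   0.016     ] 0.10797478154073659 0.10881620060176099
o [ 0.54970835 -0.1194776   0.        ]
tip [ 0.0386 -0.0172  0.0423  0.4181]
tailline [ 0.0085 -0.005   0.0098  0.5296]
green [ 0.0075 -0.0439  0.0445  1.4024]
g in [ 0.0064 -0.0352  0.0358  1.3917]
g out [ 0.0083 -0.0526  0.0532  1.4135]
red0 [-0.0062 -0.0505  0.0509  1.6937]
red1 [-0.0059 -0.0406  0.041   1.7144]
tip [ 0.0383 -0.0172  0.042   0.4207]
tailline [ 0.0082 -0.005   0.0096  0.544 ]
green [ 0.0072 -0.0439  0.0445  1.4089]
g in [ 0.0061 -0.0352  0.0358  1.3997]
g out [ 0.008  -0.0526  0.0532  1.4189]
red0 [-0.0065 -0.0505  0.0509  1.6994]
red1 [-0.0062 -0.0406  0.0411  1.7215]
ptr dir 0.40255029225941796 -25.344804812843137
green dir 1.4583724565933622
[[ 0.6164236  -0.19992187  0.012     ]
 [ 0.47779275 -0.1951487   0.012     ]
 [ 0.62715088  0.06050621  0.012     ]
 [ 0.48324372  0.0688351   0.012     ]]
```

Request:
{"name": "send_rows", "arguments": {
  "linear": [
    [0,0,0],
    [0,0,0],
    [0,0,0],
    [0,0,0],
    [0,0,0],
    [0,0,0],
    [0,0,0],
    [0,0,0],
    [0,0,0],
    [0,0,0],
    [0,0,0],
    [0,0,0]
  ],
  "turn": [-8.5,-8.5,-8.5,-8.5,-8.5,-8.5,-8.5,-8.5,-8.5,-8.5,-8.5,-8.5],
  "jaw": [174,174,174,174,174,174,174,174,174,174,174,174]
}}

```text
time: 6.95
eef_pos: [0.5503, -0.0971, 0.2059]
ee_rot: [[0.979, 0.202, -0.006], [0.201, -0.979, -0.007], [-0.007, 0.006, -1.0]]
ft_force: [0.1, -0.7, 0.5]
finger_gap: 0.0302
```

Request:
{"name": "send_rows", "arguments": {
  "linear": [
    [0,0,0],
    [0,0,0],
    [0,0,0],
    [0,0,0],
    [0,0,0],
    [0,0,0],
    [0,0,0]
  ],
  "turn": [-8.5,-8.5,-8.5,-8.5,-8.5,-8.5,0],
  "jaw": [174,174,174,174,174,174,174]
}}

```text
time: 7.65
eef_pos: [0.5495, -0.0857, 0.2044]
ee_rot: [[0.448, 0.894, -0.01], [0.894, -0.448, -0.003], [-0.007, -0.007, -1.0]]
ft_force: [1.0, -0.1, 0.4]
finger_gap: 0.03
```

```bash
python3 -c "
from h import *
to(.5498,-.1195,.1,64.2)"
```

```text
t 7.65 pos [ 0.5495 -0.0857  0.2044] yaw 63.4 tilt z [-0.01  -0.003 -1.   ] F [ 1.  -0.1  0.4] gap 0.03
shift [-29.3  16.2 104.5] turn -0.8
```

Request:
{"name": "send_rows", "arguments": {
  "linear": [
    [-15,8,20],
    [-14,8,35],
    [0,0,35],
    [0,0,10],
    [0,0,0]
  ],
  "turn": [-0.8,0,0,0,0],
  "jaw": [174,174,174,174,174]
}}

```text
time: 8.15
eef_pos: [0.5513, -0.1153, 0.1029]
ee_rot: [[0.449, 0.894, -0.007], [0.894, -0.449, -0.003], [-0.006, -0.005, -1.0]]
ft_force: [-0.4, 0.0, 0.1]
finger_gap: 0.0302
```

```bash
python3 -c "
from h import *
to(.5498,-.1195,.033,64.2)"
```

```text
t 8.15 pos [ 0.5513 -0.1153  0.1029] yaw 63.34 tilt z [-0.007 -0.003 -1.   ] F [-0.4  0.   0.1] gap 0.0302
shift [-4.   0.9 69.9] turn -0.86
```

Request:
{"name": "send_rows", "arguments": {
  "linear": [
    [-4,1,15],
    [0,0,15],
    [0,0,12],
    [0,0,0],
    [0,0,0]
  ],
  "turn": [-0.8,0,0,0,0],
  "jaw": [174,174,174,174,174]
}}

```text
time: 8.65
eef_pos: [0.5532, -0.1179, 0.0655]
ee_rot: [[0.44, 0.898, -0.001], [0.898, -0.44, -0.005], [-0.005, 0.001, -1.0]]
ft_force: [0.6, -0.5, -0.3]
finger_gap: 0.0303
```

```bash
python3 -c "
from h import *
to(.5498,-.1195,.033,64.2)"
```

```text
t 8.65 pos [ 0.5532 -0.1179  0.0655] yaw 63.91 tilt z [-0.001 -0.005 -1.   ] F [ 0.6 -0.5 -0.3] gap 0.0303
shift [-2.8 -2.4 32.5] turn -0.29
```

Request:
{"name": "send_rows", "arguments": {
  "linear": [
    [-3,-2,10],
    [0,-1,12],
    [0,0,10],
    [0,0,0]
  ],
  "turn": [0,0,0,0],
  "jaw": [174,174,174,174]
}}

```text
time: 9.05
eef_pos: [0.5495, -0.1195, 0.0327]
ee_rot: [[0.44, 0.898, 0.002], [0.898, -0.44, -0.006], [-0.005, 0.004, -1.0]]
ft_force: [0.2, -0.9, 0.3]
finger_gap: 0.0303
```

```bash
python3 -c "
from h import *
to(.5498,-.1195,.033,64.2)"
```

```text
t 9.05 pos [ 0.5495 -0.1195  0.0327] yaw 63.88 tilt z [ 0.002 -0.006 -1.   ] F [ 0.2 -0.9  0.3] gap 0.0303
shift [ 0.2  0.2 -0.3] turn -0.32
```

Centred on the axis. Closing.

Request:
{"name": "send_rows", "arguments": {
  "linear": [
    [0,0,0],
    [0,0,0],
    [0,0,0],
    [0,0,0],
    [0,0,0],
    [0,0,0]
  ],
  "turn": [0,0,0,0,0,0],
  "jaw": [255,255,255,255,255,255]
}}

```text
time: 9.65
eef_pos: [0.5501, -0.1176, 0.0323]
ee_rot: [[0.441, 0.897, 0.002], [0.897, -0.441, -0.003], [-0.002, 0.003, -1.0]]
ft_force: [-0.5, -2.4, -2.5]
finger_gap: 0.0096
```

```bash
python3 -c "
from h import *
to(.5498,-.1195,.033,7.2)"
```

```text
t 9.65 pos [ 0.5501 -0.1176  0.0323] yaw 63.81 tilt z [ 0.002 -0.003 -1.   ] F [-0.5 -2.4 -2.5] gap 0.0096
shift [-1.9  0.5 -0.7] turn 56.61
```

Request:
{"name": "send_rows", "arguments": {
  "linear": [
    [0,0,0],
    [0,0,0],
    [0,0,0],
    [0,0,0],
    [0,0,0]
  ],
  "turn": [4,5,5,5,0],
  "jaw": [255,255,255,255,255]
}}

```text
time: 10.15
eef_pos: [0.5501, -0.1176, 0.0323]
ee_rot: [[0.718, 0.696, 0.002], [0.696, -0.718, -0.003], [-0.001, 0.004, -1.0]]
ft_force: [0.9, 0.1, -3.8]
finger_gap: 0.0097
```

```bash
python3 -c "
from h import *
to(.5498,-.1185,.033,7.2)"
```

```text
t 10.15 pos [ 0.5501 -0.1176  0.0323] yaw 44.14 tilt z [ 0.002 -0.003 -1.   ] F [ 0.9  0.1 -3.8] gap 0.0097
shift [-0.8  0.4 -0.7] turn 36.94
```

Request:
{"name": "send_rows", "arguments": {
  "linear": [
    [0,0,0],
    [0,0,0],
    [0,0,0],
    [0,0,0],
    [0,0,0],
    [0,0,0],
    [0,0,0],
    [0,0,0],
    [0,0,0]
  ],
  "turn": [5,5,5,5,5,5,4,2,0],
  "jaw": [255,255,255,255,255,255,255,255,255]
}}

```text
time: 11.05
eef_pos: [0.55, -0.1177, 0.0323]
ee_rot: [[0.99, 0.142, 0.001], [0.142, -0.99, -0.003], [0.001, 0.003, -1.0]]
ft_force: [1.3, 0.9, -4.3]
finger_gap: 0.0095
```

```bash
python3 -c "
from h import *
to(.5498,-.1185,.033,7.2)"
```

```text
t 11.05 pos [ 0.55   -0.1177  0.0323] yaw 8.18 tilt z [ 0.001 -0.003 -1.   ] F [ 1.3  0.9 -4.3] gap 0.0095
shift [-0.3  0.7 -0.7] turn 0.98
```

Request:
{"name": "send_rows", "arguments": {
  "linear": [
    [0,0,0],
    [0,0,0],
    [0,0,0],
    [0,0,0],
    [0,0,0],
    [0,0,-15],
    [0,0,-25],
    [0,0,-50],
    [0,0,-50],
    [0,0,-20],
    [0,0,0]
  ],
  "turn": [1,0,0,0,0,0,0,0,0,0,0],
  "jaw": [255,255,174,174,174,174,174,174,174,174,174]
}}

```text
time: 12.15
eef_pos: [0.5495, -0.1177, 0.1989]
ee_rot: [[0.991, 0.131, 0.001], [0.131, -0.991, -0.003], [0.001, 0.003, -1.0]]
ft_force: [0.2, 0.4, -0.5]
finger_gap: 0.03
```

```bash
python3 -c "
from h import *
to(.5498,-.1185,.2,7.2)
cap('wrist','w2')
"
```

```text
t 12.15 pos [ 0.5495 -0.1177  0.1989] yaw 7.55 tilt z [ 0.001 -0.003 -1.   ] F [ 0.2  0.4 -0.5] gap 0.03
shift [ 0.2  0.9 -1.1] turn 0.35
```

View pics/w2.png

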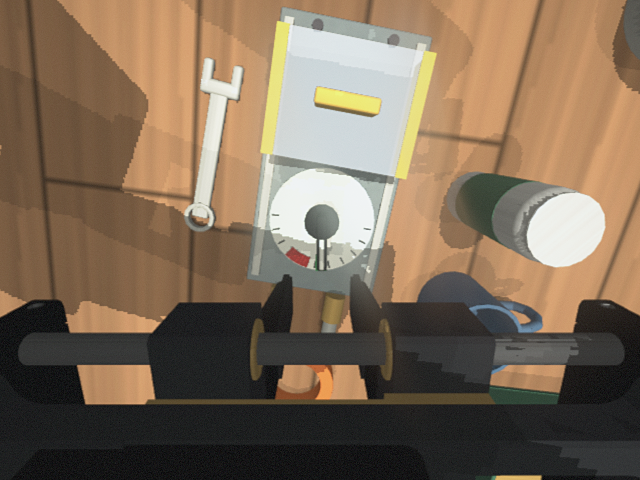

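The wrist view shows the pointer, tip about (320,268), lying over the green mark and short of the red at (297,258). I'll turn for the tab and look again from another side.

Request:
{"name": "send_rows", "arguments": {
  "linear": [
    [0,0,0],
    [0,0,0],
    [0,0,0],
    [0,0,0],
    [0,0,0],
    [0,0,0],
    [0,0,0],
    [0,0,0],
    [0,0,0],
    [0,0,0],
    [0,0,0]
  ],
  "turn": [-8.5,-8.5,-8.5,-8.5,-8.5,-8.5,-8.5,-8.5,-8.5,-3,0],
  "jaw": [120,120,120,120,120,120,120,120,120,120,120]
}}

```text
time: 13.3
eef_pos: [0.5426, -0.1159, 0.1786]
ee_rot: [[0.027, 0.999, -0.025], [1.0, -0.026, 0.005], [0.005, -0.025, -1.0]]
ft_force: [1.1, 0.1, 0.4]
finger_gap: 0.0504
```

```bash
python3 -c "
from h import *
to(.5542,-.0096,.12,87.7)
cap('wrist','w3')
f=np.load('pics/w3.npz');P=np.linalg.inv(f['T'])@np.array([.55,-.1195,.02,1]);K=f['K']
u=int(K[0,2]+K[0,0]*P[0]/-P[2]);v=int(K[1,2]-K[1,1]*P[1]/-P[2]);print(u,v)
r=max(v-75,0);c=max(u-100,0);print(r,c)
p=cv2.imread('pics/w3.png')[r:r+150,c:c+200];cv2.imwrite('pics/w3c.png',cv2.resize(p,None,fx=4,fy=4,interpolation=cv2.INTER_CUBIC))
"
```

```text
t 13.3 pos [ 0.5426 -0.1159  0.1786] yaw 88.48 tilt z [-0.025  0.005 -1.   ] F [1.1 0.1 0.4] gap 0.0504
shift [106.3  10.3  58.9] turn 0.78
317 238
163 217
```

View pics/w3c.png

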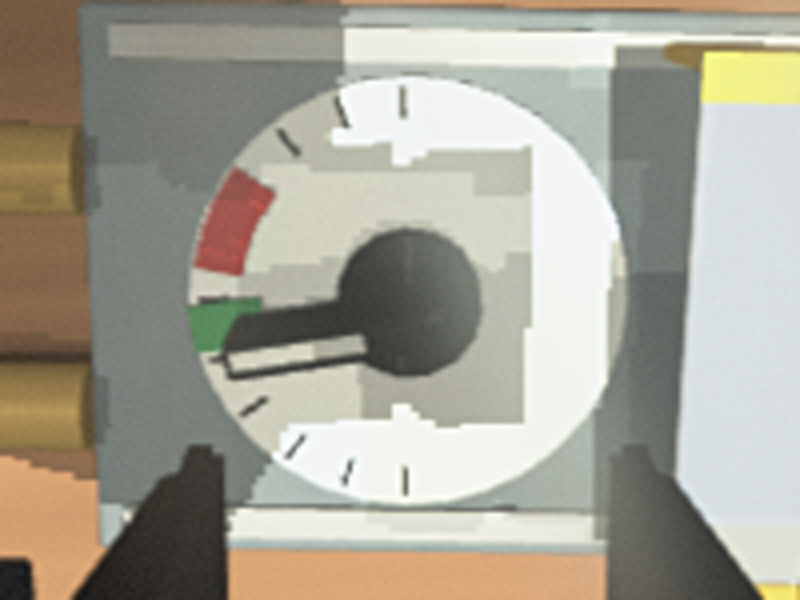

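The pointer's top runs from (366,346) to (226,364). The green corners are about (187,307), (262,297) and (197,350), with the red beginning at (195,268)–(242,276).

```bash
cat > m2.py <<'E'
from h import *
f=lambda u,v,z:w('w3',217+u/4-.4,163+v/4-.4,z)
a=-.0398;x=np.array([np.cos(a),np.sin(a),0]);y=np.array([-np.sin(a),np.cos(a),0])
L,R,T,B=[f(*q,.016) for q in [(189,290),(628,290),(410,76),(410,506)]]
o=np.array([(T[0]+B[0])/2,(L[1]+R[1])/2,0]);print('o',o,np.linalg.norm(L-R),np.linalg.norm(T-B))
for n,u,v,z in [('tip',226,364,.052),('line in',366,346,.052),('g cornerCW',187,307,.019),('g in CW',262,297,.019),('g out CCW',197,350,.019),('red0',195,268,.017),('red1',242,276,.017)]:
    q=f(u,v,z)-o;print(n,np.round([q@x,q@y,np.hypot(q@x,q@y),-np.arctan2(q@y,q@x)],4))
d=f(228,364,.052)-f(366,346,.052);print('ptr dir',-np.arctan2(d@y,d@x))
d=f(187,307,.019)-f(262,297,.019);print('green dir',-np.arctan2(d@y,d@x))
g=(f(187,307,.019)+f(197,350,.019))/2-o;print('green mid',-np.arctan2(g@y,g@x),np.linalg.norm(f(187,307,.019)-f(197,350,.019)))
E
python3 m2.py
```

```text
o [ 0.55017774 -0.11838481  0.        ] 0.10815099490252156 0.10887187895445566
tip [ 0.0068 -0.0406  0.0412  1.4052]
line in [ 0.0022 -0.0095  0.0097  1.3384]
g cornerCW [ 0.0019 -0.0543  0.0543  1.5357]
g in CW [-8.0000e-04 -3.5900e-02  3.5900e-02  1.5943e+00]
g out CCW [ 0.0128 -0.0521  0.0537  1.3301]
red0 [-0.0074 -0.0524  0.0529  1.7119]
red1 [-0.0056 -0.0409  0.0413  1.7065]
ptr dir 1.423920243047246
green dir 1.4222938268661809
green mid 1.4335361857748858 0.011101075097590639
```

Request:
{"name": "send_rows", "arguments": {
  "linear": [
    [36,4,0],
    [36,3,0],
    [34,3,0],
    [0,0,30],
    [0,0,30],
    [0,0,10],
    [0,0,0]
  ],
  "turn": [0.8,0,0,0,0,0,0],
  "jaw": [120,120,120,120,120,120,120]
}}

```text
time: 14.05
eef_pos: [0.5541, -0.006, 0.1024]
ee_rot: [[0.058, 0.998, -0.03], [0.998, -0.058, 0.006], [0.005, -0.03, -1.0]]
ft_force: [-0.5, 0.0, 0.1]
finger_gap: 0.0506
```

```bash
python3 -c "
from h import *
to(.5548,-.0096,.07,87.7)"
```

```text
t 14.05 pos [ 0.5541 -0.006   0.1024] yaw 86.68 tilt z [-0.03   0.006 -1.   ] F [-0.5  0.   0.1] gap 0.0506
shift [-3.7  1.9 32.4] turn -1.02
```

Request:
{"name": "send_rows", "arguments": {
  "linear": [
    [-3,1,15],
    [0,0,14],
    [0,0,2],
    [0,0,0],
    [0,0,0],
    [0,0,0],
    [0,0,0],
    [0,0,0],
    [0,0,0],
    [0,0,0]
  ],
  "turn": [-1,0,0,0,0,0,0,0,0,0],
  "jaw": [120,120,120,255,255,255,255,255,255,255]
}}

```text
time: 15.05
eef_pos: [0.5568, -0.0105, 0.0765]
ee_rot: [[0.045, 0.999, -0.023], [0.999, -0.045, 0.005], [0.004, -0.023, -1.0]]
ft_force: [0.6, -0.3, -1.4]
finger_gap: 0.0122
```

```bash
python3 -c "
from h import *
to(.55,-.1195,.07,87.7)"
```

```text
t 15.05 pos [ 0.5568 -0.0105  0.0765] yaw 87.42 tilt z [-0.023  0.005 -1.   ] F [ 0.6 -0.3 -1.4] gap 0.0122
shift [-109.2   -1.8    6.1] turn -0.28
```

Gripped. Sliding toward home.

Request:
{"name": "send_rows", "arguments": {
  "linear": [
    [-10,0,0],
    [-15,0,0],
    [-15,0,0],
    [-15,0,0],
    [-15,0,0],
    [-12,0,0]
  ],
  "turn": [0,0,0,0,0,0],
  "jaw": [255,255,255,255,255,255]
}}

```text
time: 15.65
eef_pos: [0.5529, -0.0977, 0.0765]
ee_rot: [[0.045, 0.999, -0.023], [0.999, -0.044, 0.007], [0.005, -0.023, -1.0]]
ft_force: [1.4, 3.5, 1.1]
finger_gap: 0.0116
```

```bash
python3 -c "
from h import *
to(.55,-.1195,.07,87.7)"
```

```text
t 15.65 pos [ 0.5529 -0.0977  0.0765] yaw 87.45 tilt z [-0.023  0.007 -1.   ] F [1.4 3.5 1.1] gap 0.0116
shift [-22.   -1.8   6.4] turn -0.25
```

Request:
{"name": "send_rows", "arguments": {
  "linear": [
    [-8,0,0],
    [-5,0,0],
    [-4,0,0],
    [-4,0,0],
    [-4,0,0]
  ],
  "turn": [0,0,0,0,0],
  "jaw": [255,255,255,255,255]
}}

```text
time: 16.15
eef_pos: [0.5519, -0.1179, 0.0764]
ee_rot: [[0.051, 0.998, -0.023], [0.999, -0.05, 0.019], [0.018, -0.024, -1.0]]
ft_force: [8.1, 35.3, 4.7]
finger_gap: 0.012
```

```bash
python3 -c "
from h import *
to(.55,-.1195,.07,87.7)"
```

```text
t 16.15 pos [ 0.5519 -0.1179  0.0764] yaw 87.09 tilt z [-0.023  0.019 -1.   ] F [ 8.1 35.3  4.7] gap 0.012
shift [-1.8 -1.7  6.5] turn -0.61
```

Request:
{"name": "send_rows", "arguments": {
  "linear": [
    [0,0,0],
    [0,0,0],
    [0,0,0],
    [0,0,0],
    [0,0,-20],
    [0,0,-40],
    [0,0,-50],
    [0,0,-30],
    [0,0,0]
  ],
  "turn": [0,0,0,0,0,0,0,0,0],
  "jaw": [120,120,120,120,120,120,120,120,120]
}}

```text
time: 17.05
eef_pos: [0.5543, -0.1216, 0.2198]
ee_rot: [[0.05, 0.998, -0.028], [0.999, -0.049, 0.019], [0.017, -0.029, -0.999]]
ft_force: [0.9, -0.3, -0.0]
finger_gap: 0.0499
```

```bash
python3 -c "
from h import *
to(.55,-.1195,.07,87.7)
cap('wrist','w4')
f=np.load('pics/w4.npz');P=np.linalg.inv(f['T'])@np.array([.55,-.1195,.06,1]);K=f['K']
u=int(K[0,2]+K[0,0]*P[0]/-P[2]);v=int(K[1,2]-K[1,1]*P[1]/-P[2])
r=max(v-95,0);c=max(u-130,0);print(r,c)
p=cv2.imread('pics/w4.png')[r:r+190,c:c+260];cv2.imwrite('pics/w4c.png',cv2.resize(p,None,fx=3,fy=3,interpolation=cv2.INTER_CUBIC))
"
```

```text
t 17.05 pos [ 0.5543 -0.1216  0.2198] yaw 87.14 tilt z [-0.028  0.019 -0.999] F [ 0.9 -0.3 -0. ] gap 0.0499
shift [ -0.7  -0.2 149.9] turn -0.56
131 191
```

View pics/w4c.png

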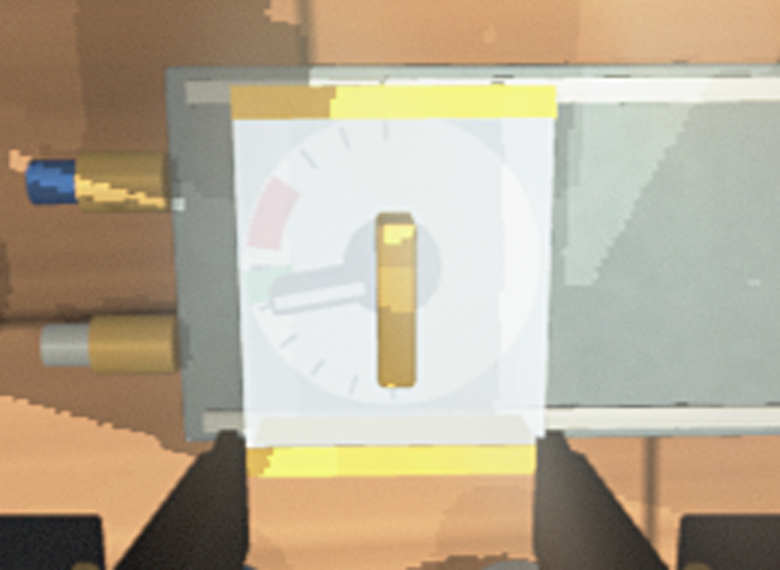

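The cover is home, with its tab at (396,300) over the axis, the dial fully under the roof, and the pointer tip (275,298) still on the green. I'll check the tab position numerically and hand in.

```bash
python3 -c "
from h import *
a=-.0398;o=np.array([.55,-.119,0]);x=np.array([np.cos(a),np.sin(a),0]);y=np.array([-np.sin(a),np.cos(a),0])
for n,u,v,z in [('tab',396,300,.092),('L',236,280,.062),('R',550,280,.062),('tip',275,298,.052),('in',362,288,.052)]:
  q=w('w4',191+u/3-.3,131+v/3-.3,z)-o;print(n,q@x,q@y,-np.arctan2(q@y,q@x))
job.finish_job()
"
```

```text
tab -0.002591271484902055 0.0004154051462952007 -2.9826357404517725
L -0.003406796403684635 -0.05020295647196018 1.6385529204750444
R -0.002128788690327353 0.050688128447273856 -1.612769437327121
tip 0.004741963167339889 -0.03891872022329633 1.4495512261109458
in 0.0017312373270760943 -0.010013029368897782 1.3995904811700322
the job is handed in; nothing more can be done
```

The job is done and handed in, at about 17 s of the 62 s allowed.

- **Cover off:** I pinched the yellow tab and slid the cover until it met its stop, with about 36 N felt at the wrist.
- **Knob turned:** I gripped the pointer over its axis and turned it about 57° clockwise. With the cover off, it measured 1.41–1.42 rad, against a green mark measured at 1.40–1.43 rad. The red begins at about 1.70 rad.
- **Cover home:** I slid the cover back until it met the stop, with about 35 N at the wrist. The tab then measured 0.4 mm from the axis along the slide, and the cover's ends were at −50 and +51 mm.

**Last check:** Through the closed roof the pointer tip read about 1.45 rad, slightly more than before. This was a coarser reading off the enlarged image, and it is still within the green and clear of the red.

I did not take a final picture of the whole bench. No arm move came near the other things, and no unexpected forces showed in the readings after each move.

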